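# Pry the retaining ring off a keg-trolley axle

## Task

The keg trolley's wheel is coming off: take the hooked pick from its rack and pry the yellow spring retaining ring out of the groove in the axle end with it, keeping your fingers off the ring while it is still on the axle and not forcing the pick against the axle and wheel. Leave the ring lying in the aluminium tray and hang the pick back in the rack's fork, hook down. Do not disturb the bottle, the tin or the screwdriver.

Things in the scene. Friction and masses are not known exactly. Their poses are not given: they have to be found in the camera images.
- stand: fixed stand: grey base plate 200 x 170 x 12 mm (y -75 to 95), blue upright at y 76 to 90, holding a 24 mm steel axle along its y axis, 130 mm above the bench, free end at y -55. A black 160 mm wheel sits on it at y 2 to 38 with a 34 mm hub out to y -6. Origin: bench level, x and y 0
- tube_end (a point): centre of the free end of a blue 25 mm frame tube that runs above the axle, parallel to it, from here (x -12, y -55, z 210 mm in the stand, same axes) 145 mm to the upright. It stands straight above the ring, so an upright pick cannot reach the eye: lean the pick to the stand's -x side
- groove (a point): centre of the ring's groove, on the axle's centre line (x 0, y -35, z 130 mm in the stand, same axes). The groove is 7 mm wide and 17 mm across at its bottom, between 24 mm shoulders
- ring: yellow sprung C of 5 mm wire, 28 mm wide, z -8 to 14, 42 g, with a pull eye on its back. Origin: centre of the C, at the groove when seated. y: along the axle to the wheel; z: out of the groove through the eye, leaning 29 deg from vertical to the stand's -x. About 8 to 18 N along +z at the eye spreads its arms; it snaps out after 8 mm. Sideways pushes make it creep round
- ring_eye (a point): middle of the pull eye's opening, at z 20 mm of the ring, same axes. The eye is a square frame of 4 mm wire in the ring's x-z plane: opening 13 mm wide (x) and 12 mm high (z 14 to 26), top of the frame at z 30. A hook passes through it along y
- pick: hooked pick, 90 g, hanging upright. Origin: underside of its dark collar (26 x 26 x 6 mm); z up the axis. Handle orange, 16 x 16 mm square, z 6 to 82. A 6 mm shank runs down to z -115, where a 4 mm thick hook goes off along +y from (0, 0, -115) to its tip (0, 18, -111) mm (centre line)
- pick_hook (a point): middle of the pick's hook, at (0, 9, -113) mm of the pick, same axes
- rack: fixed wooden rack: base 110 x 100 x 12 mm, back post at x 45 to 65 mm, two level steel prongs from x -22 to 46, tops 160 mm above the bench; the slot between them is 14 mm wide, along x, open to -x: lift the pick a little and draw it out that way. Origin on the bench under rack_seat
- rack_seat (a point): where the pick hangs: middle of the slot at the height of the prongs' tops ((0, 0, 160) mm in the rack, same axes). The pick's collar rests on the prongs, its origin near here
- tray: loose square aluminium tray 140 x 140 x 36 mm, walls and floor 4 mm, 0.7 kg. Origin under its middle, z up
- bottle: bystander: upright amber bottle, 62 mm across, 200 mm tall; origin under its middle
- tin: bystander: upright tin, 72 mm across, 60 mm tall; origin under its middle
- screwdriver: bystander: red screwdriver lying across in front of the stand, about 200 mm long; origin under it
There are look-alikes about, which are no part of the job. Of the things that look like the tray, take the one that is farthest to the robot's right at the start.

How it is judged:
By the outcome, as a careful person would: the job done as asked, in the order asked, and still so for the second after the job is handed in, with the robot touching nothing.
It also fails if it takes over 72 s, if anything falls off the work surface, if the arm or the gripper's body presses on something with over 40 N, if the wrist force passes 120 N, or if a joint passes its speed limit or range.

## Robot

A 6-joint arm with a two-finger parallel gripper is mounted at the origin on the work surface. World frame = base frame: x ahead of the robot, y to its left, z up, the work surface at z = 0. Lengths are in m, angles in rad, forces in N, time in s.
With the tool pointing down it reaches from about 0.4 to 0.825 m from the base axis. Payload 7 kg.
Tool frame: the origin (TCP) lies on the centre line of the jaws, within the pads' length; the fingertips stand 25 mm ahead of it and the grasp point (between the pads) lies 6 mm ahead of it; z points along the fingers, y is the line along which they close (so a half turn about z gives the same grasp; the last joint's range is limited). The gripper opens to 88 mm and grips with 3 to 60 N. Pads are 19 mm wide; open, the fingers measure 130 mm over their backs; the gripper's body (78 mm by 193 mm) begins 47 mm behind the grasp point.
Start: joints at [1.52, 0.359, 0.012, 0, -1.224, -0.288], TCP at [0.224, 0.637, 0.252] pointing down, gripper open.
Joint ranges: [-3.07, 3.07], [-1.43, 2.12], [-1.02, 1.25], [-3.03, 1.67], [-3.05, -0], [-3.03, 3.03]. Speed limits (rad/s): [2.39, 2.39, 3.01, 3.14, 3.14, 3.14].

## Interface

Orientations are given as [roll, pitch, yaw] about the fixed x, y, z axes, in that order (R = Rz(yaw) Ry(pitch) Rx(roll)).
In Python, from station import readout, vision, arm gives the robot as it stands. The module is installed in compiled form; this text tells all that it offers.
- The arm moves only by the tool carry_out, never from a script. Its argument "commands" is a list of rows, each an object with "dp": the shift along the tool's x, y, z in m, a list of three; "rotation": the turn, a rotation vector about the tool's x, y, z in degrees, a list of three. In form: [{"dp": [dx, dy, dz], "rotation": [wx, wy, wz]}, ...]. A call has 1 to 8 rows; each row shifts and turns the commanded pose from where the row before left it, along the tool's axes as they then stand; what a row does not reach is not made up. A row lasts 1/8 s, in which the tool goes at most 62.5 mm and 10.7 degrees, less where a joint would pass 70% of its speed; a pose out of reach is approached as far as the arm can. A call with a gripper value outside its range is refused whole. "grip" is the finger opening in m, from 0 to 0.0876, set as the call begins (left out, the last holds). The fingers move at their own pace and stop on an object; "force" is the grip in N (left out, the last holds). Time passes only in rows, so rows that do not move let the fingers close. It gives the time, the measured TCP pose, the force, the opening and the grip force at its end, in the units of the state.
- readout.get_state(): the state, without advancing time (a new reading comes with each control period).
- vision.grab_frame(name): name is "side" or "top"; returns (picture, depth): 480x640x3 uint8, red, green, blue; 480x640 float32, m along the optical axis (not along the pixel's ray), 0 where there is no reading.
- vision.calibration(name): a dict with "fovy" (degrees; the focal length in pixels is half the picture's height over the tangent of half this angle, whatever the lens; pixels are square), "cx", "cy" (the principal point, pixels), "origin" and "attitude" of the camera in the world. Camera axes: x right, y down, z forward; pixel columns grow to the right and rows downward; lengths in m; the calibration is good to about 2 mm. A picture is of the moment at which its call begins. calibration takes no time and is no camera call.
- arm.job_done(): hands the job in; it is judged then, once.
Trained networks look in the newest picture that a camera, given by its name, has taken for a name from the list of things; names that differ only in an ending like _2 or _b are one class to them, and where a whole thing is asked for, a point or a joint stands for the part that bears it (a point fixed in the world has none). Each returns a list of dicts, best first, with "score" (0 to 1); they miss things now and then, are a little off and sometimes report something else, mostly with a low value. They report only what shows in the picture. A call takes as long as a camera call. They do not tell look-alikes from the thing itself.
- vision.trace(label, camera): "pixels" (480x640 bool, what is visible of it) and "position" ([row, column] in pixels, amid what is visible of it).
The state is a dict: "t": time; "q": joint angles; "qd": joint speeds; "joint_efforts": joint torques, N m; "eef_pos": TCP position; "ee_rot": TCP orientation; "force": force on the tool from outside, world axes, zero at the start; "moment": the same for the moment, N m; "width": finger opening in m; "gripper_force": force on a finger pad.
Only numpy, scipy, OpenCV 4.12 (cv2) and the standard library are available. Lean on these libraries where they do the work, as an engineer would, in place of code of your own. Each camera call takes 0.05 s, during which the arm holds its last target. There are 200 camera calls.

## Working session

There is one attempt and no reset: what is moved stays moved. The work goes in short steps, Python scripts to look and compute and a tool call to move; the robot and the scene stay as the last step left them, time stands still between calls to the robot, and variables do not carry over. Pictures are saved under pics/ and viewed, at most 11 in all, crops included, and the job is handed in when it is done.

Besides the shell and the picture viewer there is one more tool, called as a command line: name --argument value ..., lists and objects as JSON in quotes. carry_out: Moves the arm, as the interface text tells. Its arguments: {"type":"object","properties":{"commands":{"type":"array"},"grip":{"type":"number"},"force":{"type":"number"}},"required":["commands"]}

```bash
mkdir -p pics; cat > h.py <<'E'
import numpy as np, cv2
from scipy.spatial.transform import Rotation as R
from station import readout, vision, arm
def cal(n):
    c=vision.calibration(n); f=240/np.tan(np.radians(c['fovy'])/2); A=np.array(c['attitude'],float)
    if A.shape!=(3,3): A=(R.from_euler('xyz',A) if A.size==3 else R.from_quat(A)).as_matrix()
    return f,c['cx'],c['cy'],np.array(c['origin']),A
def cloud(n,d):
    f,cx,cy,o,A=cal(n); v,u=np.mgrid[0:480,0:640]
    return np.stack([(u-cx)/f*d,(v-cy)/f*d,d],-1)@A.T+o
def proj(n,p):
    f,cx,cy,o,A=cal(n); q=(np.asarray(p)-o)@A; return np.stack([q[...,0]/q[...,2]*f+cx,q[...,1]/q[...,2]*f+cy],-1)
E
cat > a.py <<'E'
from h import *
for n in ['side','top']:
    p,d=vision.grab_frame(n); np.savez(f'{n}0.npz',p=p,d=d); cv2.imwrite(f'pics/{n}0.png',p[...,::-1])
    print(n,vision.calibration(n)); W=cloud(n,d)
    for l in ['stand','ring','pick','rack','tray','bottle','tin','screwdriver']:
        for r in vision.trace(l,n)[:3]:
            m=r['pixels']&(d>0); print(l,round(r['score'],2),np.round(r['position']),m.sum(),np.round(np.median(W[m],0),3),np.round(np.percentile(W[m],2,0),3),np.round(np.percentile(W[m],98,0),3))
print(readout.get_state())
E
python3 a.py
```

```text
side {'fovy': 48.2914778418438, 'cx': 312.947788200655, 'cy': 237.8692672859584, 'origin': array([ 0.38215337, -0.76642553,  0.83436733]), 'attitude': array([-2.30937567,  0.01304401, -0.24081986])}
stand 0.6 [255. 320.] 9486 [ 0.574 -0.006  0.056] [ 0.492 -0.083  0.009] [0.681 0.073 0.223]
ring 0.52 [239. 332.] 38 [ 0.589 -0.04   0.143] [ 0.579 -0.043  0.136] [ 0.601 -0.028  0.154]
pick 0.78 [143. 238.] 419 [0.464 0.284 0.179] [0.453 0.276 0.   ] [0.477 0.411 0.244]
rack 0.89 [190. 258.] 2090 [0.494 0.266 0.017] [0.431 0.238 0.003] [0.532 0.335 0.163]
rack 0.43 [332. 435.] 1609 [ 0.73  -0.228  0.058] [ 0.702 -0.249  0.006] [ 0.766 -0.185  0.063]
tray 0.94 [238. 429.] 3558 [0.846 0.044 0.008] [ 0.752 -0.052  0.002] [0.929 0.126 0.038]
tray 0.81 [397. 297.] 7002 [ 0.47  -0.271  0.006] [ 0.393 -0.356  0.002] [ 0.546 -0.194  0.038]
tray 0.7 [227. 166.] 3210 [0.257 0.236 0.009] [0.179 0.138 0.002] [0.342 0.311 0.038]
bottle 0.77 [169. 350.] 1284 [0.696 0.207 0.121] [0.67  0.193 0.032] [0.727 0.233 0.202]
tin 0.62 [332. 436.] 1515 [ 0.73  -0.229  0.058] [ 0.702 -0.249  0.008] [ 0.764 -0.1
[... 1368 characters left out ...]
.404 -0.069  0.013] [0.434 0.053 0.03 ]
{'t': 0.9, 'q': array([ 1.52010030e+00,  3.58538435e-01,  1.19018504e-02, -4.78720825e-06,
       -1.22407633e+00, -2.88110088e-01]), 'qd': array([ 0.0005791 , -0.00057535, -0.00136491, -0.00027736, -0.00194751,
       -0.00196945]), 'joint_efforts': array([ 2.14765379e-03, -5.82363868e+01,  2.93285108e+01,  7.00237513e+00,
        1.23165135e-02, -8.89536381e-06]), 'eef_pos': array([0.22434636, 0.63660887, 0.25160103]), 'ee_rot': array([-3.14151396e+00,  2.80182438e-05, -3.38807743e-01]), 'force': array([-0.33624779,  1.09275068, -1.12181197]), 'moment': array([-0.02954633, -0.01135955,  0.00131531]), 'gripper_force': 0.0, 'width': 0.0880198052128852}
```

View pics/side0.png

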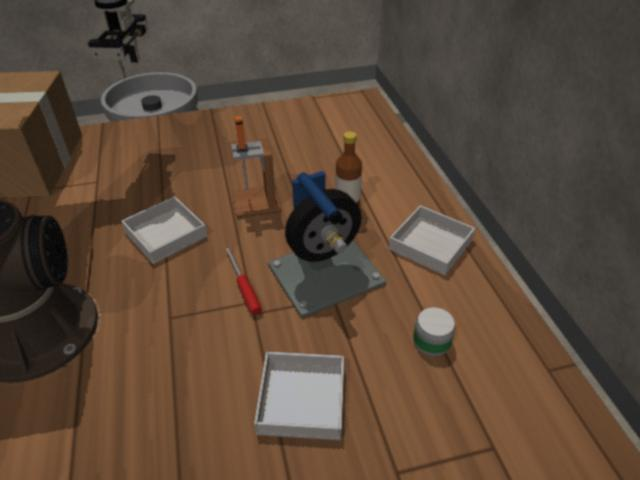

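```bash
cat > b.py <<'E'
from h import *
a=np.load('side0.npz'); b=np.load('top0.npz')
c1=cv2.resize(a['p'][170:320,230:400],None,fx=2.35,fy=2.35,interpolation=2)
c2=cv2.resize(b['p'][165:315,240:410],None,fx=2.35,fy=2.35,interpolation=2)
c3=cv2.resize(a['p'][100:250,150:320],None,fx=2.35,fy=2.35,interpolation=2)[:245]
c4=cv2.resize(b['p'][230:335,150:320],None,fx=2.35,fy=2.35,interpolation=2)[:245]
o=np.vstack([np.hstack([c1,c2]),np.hstack([c3,c4])]);print(o.shape);cv2.imwrite('pics/z0.png',o[...,::-1])
E
python3 b.py
```

```text
(597, 800, 3)
```

View pics/z0.png

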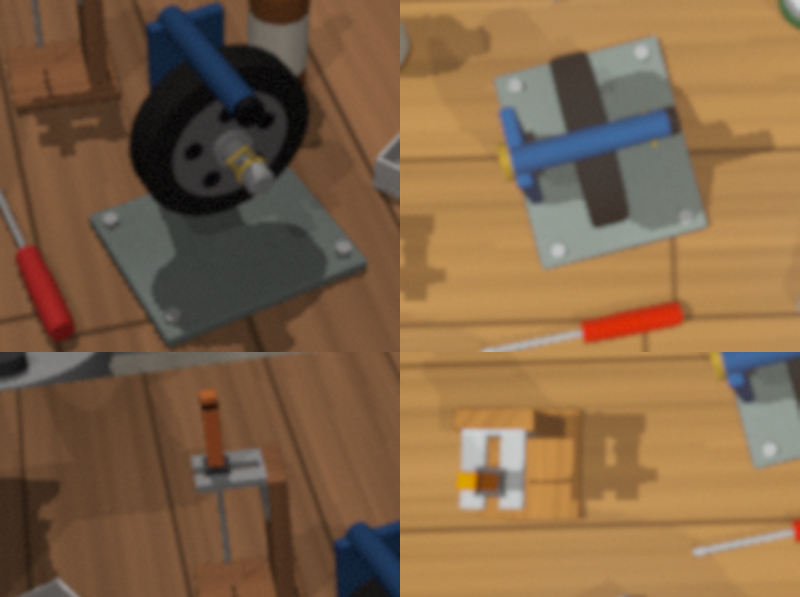

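The side view shows three tray-like things, at pixels (429,238), (301,397) and (165,227). The one farthest to the robot's right is (301,397), at y≈-0.28, and nothing else is as far to -y. The ring is at about (332,239), with its eye leaning to the stand's -x. The pick hangs in the rack at (238,143). The stand's free axle end faces world -y.

```bash
cat > c.py <<'E'
from h import *
def rect(P):
    (c,s,a)=cv2.minAreaRect((P[:,:2]*1000).astype(np.float32)); return np.round(c,1),np.round(s,1),round(a,2)
D={n:np.load(n+'0.npz') for n in ['side','top']}
for n in D:
    p,d=D[n]['p'].astype(int),D[n]['d']; W=cloud(n,d); x,y,z=W[...,0],W[...,1],W[...,2]
    print('==',n)
    def sel(m): 
        m=cv2.morphologyEx(m.astype(np.uint8),cv2.MORPH_OPEN,np.ones((3,3)));k,l,st,_=cv2.connectedComponentsWithStats(m);i=1+np.argmax(st[1:,4]);return W[l==i]
    near=(abs(x-.58)<.17)&(abs(y)<.15)&(d>0)
    P=sel(near&(z<.03)&(p[...,0]-p[...,2]<15)&(p.sum(-1)>60)); print('plate',rect(P),np.median(P[:,2]),len(P))
    nr=(abs(x-.49)<.09)&(abs(y-.27)<.09)&(d>0)
    P=sel(nr&(abs(z-.16)<.012)&(p[...,0]-p[...,2]<25)); print('prong',rect(P),np.median(P[:,2]),len(P))
    P=sel(nr&(z>.005)&(z<.02)&(p[...,0]-p[...,2]>10)); print('rbase',rect(P),np.median(P[:,2]),len(P))
    P=sel(nr&(z>.17)&(p[...,0]-p[...,2]>60)); print('handle',rect(P),np.percentile(P,[2,50,98],0).round(4).tolist(),len(P))
    P=sel((abs(x-.57)<.05)&(abs(y)<.15)&(z>.19)&(p[...,2]>p[...,0]+20)); print('tube',rect(P),np.percentile(P[:,2],98),len(P))
    Y=near&(z>.1)&(z<.19)&(p[...,0]-p[...,2]>45)&(p[...,1]-p[...,2]>30); P=W[Y]; print('yellow',len(P),np.percentile(P,[2,50,98],0).round(4).tolist() if len(P) else'', np.argwhere(Y).mean(0))
    P=sel((abs(x-.47)<.1)&(abs(y+.277)<.1)&(z>.025)&(z<.05)); print('tray',rect(P),np.median(P[:,2]))
s=D['side']['p'];c=cv2.resize(s[130:230,215:285],None,fx=6,fy=6,interpolation=2)
e=cv2.resize(s[200:260,300:370],None,fx=5,fy=5,interpolation=2);o=np.zeros((600,770,3),np.uint8);o[:,:420]=c;o[:300,420:]=e
cv2.imwrite('pics/z1.png',o[...,::-1])
E
python3 c.py
```

```text
== side
plate (array([587.7,   2.6]), array([199.6, 168.8]), 13.04) 0.013201813114748051 4678
prong (array([475.8, 287.2]), array([60.2, 67.6]), 87.5) 0.1610170430486112 399
rbase (array([482.7, 291.2]), array([113.7, 109.8]), 88.32) 0.01334795655868709 974
handle (array([463.1, 282. ]), array([15.8, 11.1]), 0.09) [[0.4556, 0.2787, 0.1728], [0.4633, 0.2822, 0.2022], [0.4707, 0.2865, 0.2274]] 156
tube (array([569.6,  15.9]), array([140.8,  65.1]), 89.54) 0.22479102797767925 844
yellow 65 [[0.5783, -0.0441, 0.1324], [0.5906, -0.0399, 0.1437], [0.607, -0.0266, 0.1598]] [237.93846154 333.12307692]
tray (array([ 470.6, -272.8]), array([143.6, 140.2]), 71.86) 0.03470425266191973
== top
plate (array([540.1,  -9.3]), array([ 96.2, 165.9]), 12.72) 0.012693474956340767 2227
prong (array([477.1, 267.1]), array([20.4, 66. ]), 88.84) 0.16071773484759766 321
rbase (array([485.4, 282.8]), array([100.5, 107.2]), 88.31) 0.012255350801159803 1027
handle (array([465.2, 284.9]), array([16.6, 13.4]), 88.74) [[0.4585, 0.2767, 0.1749], [0.4644, 0.2788, 0.2388], [0.4719, 0.2924, 0.2448]] 125
tube (array([590.1,  16.4]), array([ 67.1, 136.5]), 18.21) 0.2255685271241168 1005
yellow 72 [[0.5525, -0.0208, 0.1335], [0.5711, 0.0865, 0.1468], [0.6646, 0.0928, 0.1535]] [227.06944444 289.48611111]
tray (array([ 490.2, -354.1]), array([ 6.2, 59.7]), 74.06) 0.035102868230140194
```

View pics/z1.png

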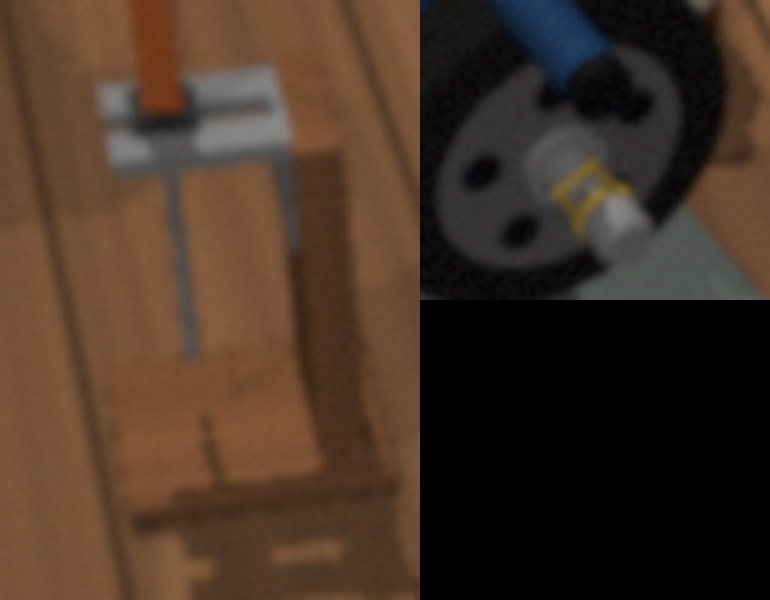

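```bash
cat >> h.py <<'E'
yaw=np.radians(13.0); Rs=R.from_euler('z',yaw).as_matrix(); S0=np.array([.5900,-.0071,0])
def st(p): return np.asarray(p,float)@Rs.T/1000+S0
Rr=Rs@R.from_euler('y',-29,degrees=True).as_matrix(); G=st([0,-35,130])
def rg(p): return np.asarray(p,float)@Rr.T/1000+G
E
cat > d.py <<'E'
from h import *
rk=R.from_euler('z',-1.8,degrees=True).as_matrix(); K0=np.array([.4645,.2855,0])
rkp=lambda p:np.asarray(p,float)@rk.T/1000+K0
t=np.linspace(0,2*np.pi,30); C,S=np.cos(t),np.sin(t); o=[]
L={'g':[st([[-100,-75,12],[100,-75,12],[100,95,12],[-100,95,12],[-100,-75,12]]),st(np.c_[12*C,0*t-55,130+12*S]),st(np.c_[80*C,0*t+2,130+80*S]),st(np.c_[12.5*C-12,0*t-55,210+12.5*S]),rg([[-6.5,0,14],[6.5,0,14],[6.5,0,26],[-6.5,0,26],[-6.5,0,14]]),rg([[-8.5,0,30],[8.5,0,30]]),
 rkp([[-22,-7,160],[46,-7,160],[46,7,160],[-22,7,160]]),rkp([[-8,-8,242],[8,-8,242],[8,8,242],[-8,8,242],[-8,-8,242]]),rkp([[-8,-8,166],[-8,-8,242]]),rkp([[8,-8,166],[8,-8,242]]),rkp([[0,0,160],[0,0,45],[0,18,49]])]}
for n,b in [('side',[(190,260,290,365),(120,220,215,285)]),('top',[(170,290,260,390),(250,320,165,235)])]:
    p=np.load(n+'0.npz')['p']
    for (r0,r1,c0,c1) in b:
        k=min(300/(r1-r0),400/(c1-c0)); im=cv2.resize(p[r0:r1,c0:c1],None,fx=k,fy=k,interpolation=2)
        for q in L['g']: cv2.polylines(im,[np.round((proj(n,q)-[c0-.5,r0-.5])*k).astype(int)],False,(0,255,0),1)
        z=np.zeros((300,400,3),np.uint8); z[:im.shape[0],:im.shape[1]]=im[:300,:400]; o.append(z)
cv2.imwrite('pics/ov.png',np.vstack([np.hstack(o[:2]),np.hstack(o[2:])])[...,::-1])
E
python3 d.py
```

```text
(no output)
```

View pics/ov.png

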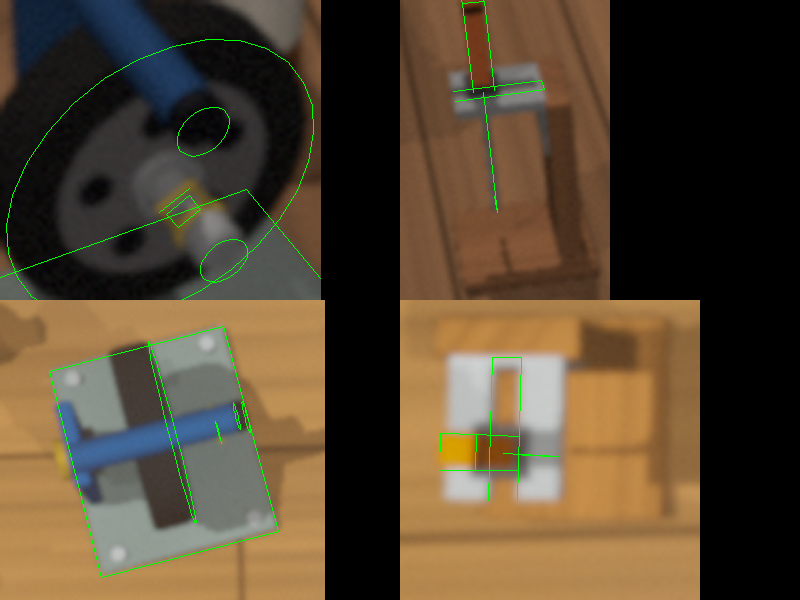

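```bash
cat > e.py <<'E'
from h import *
for n in ['side','top']:
    D=np.load(n+'0.npz');W=cloud(n,D['d']);Q=(W-S0)@Rs*1000
    x,y,z=Q[...,0],Q[...,1],Q[...,2]
    m=(abs(x+12)<16)&(y<40)&(y>-80)&(z>195)&(z<240); P=Q[m]; print(n,'tube',np.percentile(P,[1,5,50,95,99],0).round(1).tolist(),len(P))
    a=P[P[:,2]>218]; print(' ridge',np.median(a,0))
    m=(abs(x)<14)&(y<-8)&(y>-75)&(z>116)&(z<150); P=Q[m]; print(n,'axle',np.percentile(P,[1,5,50,95,99],0).round(1).tolist(),len(P))
    if n=='side':
        m&=(y<-46);print(np.argwhere(m).mean(0)[::-1])
        p=D['p'].astype(int); Y=(abs(x)<40)&(y<-15)&(y>-60)&(z>110)&(p[...,0]-p[...,2]>40)&(p[...,1]-p[...,2]>20)
        for k in np.argwhere(Y): print(k[::-1],((W[k[0],k[1]]-G)@Rr*1000).round(0),end=' ')
E
python3 e.py
```

```text
side tube [[-27.0, -53.0, 198.2], [-24.4, -51.9, 204.1], [-17.2, -11.4, 219.4], [-3.4, 34.5, 224.3], [-0.8, 39.2, 225.2]] 617
 ridge [-14.08744445 -11.37207007 222.02070673]
side axle [[-13.3, -52.5, 123.3], [-10.8, -52.0, 126.2], [-3.3, -39.5, 139.7], [8.9, -10.8, 144.1], [10.5, -8.7, 148.0]] 244
[340.12790698 247.25581395]
[333 232] [ 9.  4. 29.] [334 232] [11.  2. 30.] [332 233] [ 7.  3. 30.] [333 233] [ 8.  3. 28.] [334 233] [ 9.  3. 27.] [335 233] [11.  3. 25.] [331 234] [ 4.  4. 28.] [332 234] [ 5.  2. 30.] [333 234] [ 7. 15. 12.] [334 234] [ 8.  3. 25.] [335 234] [10.  4. 21.] [336 234] [11.  3. 21.] [330 235] [ 1.  3. 30.] [331 235] [ 3.  3. 28.] [332 235] [ 4. 13. 14.] [336 235] [10.  2. 19.] [337 235] [11.  3. 16.] [328 236] [-3.  4. 30.] [329 236] [-1.  2. 30.] [330 236] [-0.  4. 26.] [331 236] [ 1. 15. 12.] [336 236] [ 9.  2. 17.] [337 236] [10.  2. 16.] [338 236] [12.  2. 13.] [327 237] [-6.  4. 29.] [328 237] [-4.  2. 29.] [329 237] [-3.  2. 28.] [330 237] [-2. 13. 13.] [336 237] [ 7.  6. 11.] [337 237] [ 9.  3. 12.] [338 237] [10.  3. 10.] [339 237] [12.  3.  8.] [340 
[... 574 characters left out ...]
41] [-6.  3. 16.] [331 241] [-5.  6. 10.] [332 241] [-3.  4. 11.] [333 241] [-2.  4.  9.] [334 241] [-0.  0. 11.] [330 242] [-7.  1. 15.] [331 242] [-6.  4. 11.] [332 242] [-4.  2. 11.] [333 242] [-3. -0. 12.] [330 243] [-9.  2. 12.] [331 243] [-7.  2. 11.] [332 243] [-6.  2.  8.] [331 244] [-8.  2.  8.] [332 244] [-7. -0.  9.] [331 245] [-10.   0.   8.] [332 245] [-8. -1.  7.] [331 246] [-11.   2.   4.] top tube [[-27.1, -55.0, 202.8], [-24.3, -50.7, 205.3], [-12.5, -2.5, 220.3], [0.9, 35.0, 224.9], [3.3, 38.8, 226.7]] 684
 ridge [-10.79864577  -7.61306835 221.74417483]
top axle [[12.0, -53.3, 130.9], [12.1, -52.6, 131.0], [12.9, -30.7, 134.9], [13.7, -10.9, 137.9], [13.7, -10.1, 138.1]] 12
```

```bash
cat >> h.py <<'E'
def go(pos,Rt,pose=None):
    s=readout.get_state(); p0=np.array(s['eef_pos']); R0=R.from_euler('xyz',s['ee_rot'])
    if pose: p0,R0=np.array(pose[0]),R.from_euler('xyz',pose[1])
    Rt=R.from_matrix(Rt); w=(R0.inv()*Rt).as_rotvec(degrees=True); d=np.array(pos)-p0
    print('rot first',w.round(2),'then dp(mm)',(Rt.inv().apply(d)*1000).round(1),'| dp in start frame',(R0.inv().apply(d)*1000).round(1))
def down(yawdeg): return R.from_euler('xyz',[180,0,yawdeg],degrees=True).as_matrix()
E
python3 -c "
from h import *
go([.4645,.2855,.300],down(-1.8))"
```

```text
rot first [ -0.     0.   -17.61] then dp(mm) [251.1 343.4 -48.4] | dp in start frame [343.2 251.3 -48.4]
```

carry_out --commands '[{"dp": [0, 0, -0.025], "rotation": [0, 0, -8.8]}, {"dp": [0, 0, -0.024], "rotation": [0, 0, -8.8]}, {"dp": [0.028, 0.038, 0], "rotation": [0, 0, 0]}, {"dp": [0.028, 0.038, 0], "rotation": [0, 0, 0]}, {"dp": [0.028, 0.038, 0], "rotation": [0, 0, 0]}, {"dp": [0.028, 0.038, 0], "rotation": [0, 0, 0]}, {"dp": [0.028, 0.038, 0], "rotation": [0, 0, 0]}, {"dp": [0.028, 0.038, 0], "rotation": [0, 0, 0]}]' --grip 0.06

```text
t: 1.9
eef_pos: [0.3857, 0.4021, 0.3008]
ee_rot: [-3.141, -0.0, -0.031]
force: [0.9, -0.1, 0.6]
width: 0.0598
gripper_force: 0.0
```

carry_out --commands '[{"dp": [0.028, 0.038, 0], "rotation": [0, 0, 0]}, {"dp": [0.028, 0.038, 0], "rotation": [0, 0, 0]}, {"dp": [0.027, 0.038, 0], "rotation": [0, 0, 0]}, {"dp": [0, 0, 0], "rotation": [0, 0, 0]}]'

```text
t: 2.4
eef_pos: [0.4656, 0.2845, 0.3008]
ee_rot: [-3.142, -0.0, -0.035]
force: [-0.1, 0.3, 0.8]
width: 0.0599
gripper_force: 0.0
```

```bash
python3 -c "
from h import *
go([.4645,.2855,.218],down(-1.8))"
```

```text
rot first [-0.   -0.01 -0.21] then dp(mm) [-1.1 -0.9 82.8] | dp in start frame [-1.1 -0.9 82.8]
```

carry_out --commands '[{"dp": [-0.001, -0.001, 0.03], "rotation": [0, 0, 0]}, {"dp": [0, 0, 0.03], "rotation": [0, 0, 0]}, {"dp": [0, 0, 0.022], "rotation": [0, 0, 0]}, {"dp": [0, 0, 0], "rotation": [0, 0, 0]}]'

```text
t: 2.9
eef_pos: [0.4625, 0.2877, 0.2171]
ee_rot: [3.139, 0.002, -0.031]
force: [0.6, 0.1, 0.2]
width: 0.0599
gripper_force: 0.0
```

carry_out --commands '[{"dp": [0, 0, 0], "rotation": [0, 0, 0]}, {"dp": [0, 0, 0], "rotation": [0, 0, 0]}, {"dp": [0, 0, 0], "rotation": [0, 0, 0]}, {"dp": [0, 0, 0], "rotation": [0, 0, 0]}]' --grip 0 --force 50

```text
t: 3.4
eef_pos: [0.4635, 0.2879, 0.219]
ee_rot: [-3.141, -0.0, -0.032]
force: [-0.7, 0.5, -0.1]
width: 0.0258
gripper_force: 0.0
```

carry_out --commands '[{"dp": [0, 0, 0], "rotation": [0, 0, 0]}, {"dp": [0, 0, 0], "rotation": [0, 0, 0]}, {"dp": [0, 0, 0], "rotation": [0, 0, 0]}]'

```text
t: 3.78
eef_pos: [0.4635, 0.2878, 0.2187]
ee_rot: [-3.142, -0.0, -0.032]
force: [-1.3, -0.1, 2.0]
width: 0.0157
gripper_force: 50.0
```

carry_out --commands '[{"dp": [0, 0, -0.006], "rotation": [0, 0, 0]}, {"dp": [0, 0, -0.006], "rotation": [0, 0, 0]}, {"dp": [-0.02, 0, 0], "rotation": [0, 0, 0]}, {"dp": [-0.025, 0, 0], "rotation": [0, 0, 0]}, {"dp": [-0.025, 0, 0], "rotation": [0, 0, 0]}, {"dp": [0, 0, -0.04], "rotation": [0, 0, 0]}, {"dp": [0, 0, -0.05], "rotation": [0, 0, 0]}, {"dp": [0, 0, -0.05], "rotation": [0, 0, 0]}]'

```text
t: 4.78
eef_pos: [0.3923, 0.2897, 0.3721]
ee_rot: [-3.141, 0.0, -0.031]
force: [0.8, 1.0, -0.9]
width: 0.0158
gripper_force: 50.0
```

```bash
cat >> h.py <<'E'
F=np.diag([1.,-1,-1]); H=58.7
def tcp_for(hook,off=(0,0,0)): return rg(np.add(hook,[0,-9,113+H])+np.array(off))  # TCP so that hook mid sits at ring coords
E
python3 -c "
from h import *
print(Rr@F, R.from_matrix(Rr@F).as_euler('xyz'))
for y in (-80,-40,0): print(tcp_for([0,y,20]).round(4))
go(tcp_for([0,-80,20]),Rr@F)"
```

```text
[[ 0.85220326  0.22495105  0.47238398]
 [ 0.19674663 -0.97437006  0.10905844]
 [ 0.48480962  0.         -0.87461971]] [ 3.14159265 -0.50614548  0.2268928 ]
[ 0.5273 -0.1488  0.2977]
[ 0.5183 -0.1099  0.2977]
[ 0.5093 -0.0709  0.2977]
rot first [  3.73  28.85 -14.47] then dp(mm) [ -7.3 457.6  81.1] | dp in start frame [148.6 434.1  74.4]
```

carry_out --commands '[{"dp": [0, 0.05, 0], "rotation": [0, 0, 0]}, {"dp": [0.01, 0.055, 0], "rotation": [0, 0, 0]}, {"dp": [0.01, 0.055, 0], "rotation": [0, 0, 0]}, {"dp": [0.01, 0.055, 0], "rotation": [0, 0, 0]}, {"dp": [0.01, 0.055, 0], "rotation": [0, 0, 0]}, {"dp": [0.01, 0.055, 0], "rotation": [0, 0, 0]}, {"dp": [0.01, 0.055, 0], "rotation": [0, 0, 0]}, {"dp": [0.0, 0.05, 0], "rotation": [0, 0, 0]}]'

```text
t: 5.78
eef_pos: [0.4391, -0.143, 0.3704]
ee_rot: [-3.141, -0.0, -0.032]
force: [0.8, 0.6, -2.1]
width: 0.016
gripper_force: 50.0
```

carry_out --commands '[{"dp": [0, 0, 0], "rotation": [1.0, 7.2, -3.6]}, {"dp": [0, 0, 0], "rotation": [1.0, 7.2, -3.6]}, {"dp": [0, 0, 0], "rotation": [0.9, 7.2, -3.6]}, {"dp": [0, 0, 0], "rotation": [0.9, 7.2, -3.6]}, {"dp": [0, 0, 0], "rotation": [0, 0, 0]}]'

```text
t: 6.4
eef_pos: [0.4375, -0.1415, 0.3705]
ee_rot: [-3.139, -0.508, 0.223]
force: [-0.5, 0.1, -0.4]
width: 0.0157
gripper_force: 50.0
```

```bash
python3 -c "
from h import *
go(tcp_for([0,-75,20]),Rr@F)"
```

```text
rot first [-0.05 -0.11 -0.19] then dp(mm) [ 39.8  22.4 105.3] | dp in start frame [ 39.7  22.3 105.4]
```

carry_out --commands '[{"dp": [0.02, 0.011, 0.03], "rotation": [0, 0, 0]}, {"dp": [0.02, 0.011, 0.035], "rotation": [0, 0, 0]}, {"dp": [0, 0, 0.04], "rotation": [0, 0, 0]}, {"dp": [0, 0, 0], "rotation": [0, 0, 0]}, {"dp": [0, 0, 0], "rotation": [0, 0, 0]}]'

```text
t: 7.02
eef_pos: [0.5286, -0.1435, 0.2986]
ee_rot: [-3.14, -0.505, 0.225]
force: [0.2, -0.4, -0.1]
width: 0.0159
gripper_force: 50.0
```

```bash
cat > look.py <<'E'
from h import *
import sys
tag=sys.argv[1]; s=readout.get_state(); p=np.array(s['eef_pos']); Rt=R.from_euler('xyz',s['ee_rot']).as_matrix(); Rp=Rt@F
o0=p-Rp@np.array([0,0,H])/1000
pk=lambda q:np.asarray(q,float)@Rp.T/1000+o0
print('hook mid in ring mm',((pk([0,9,-113])-G)@Rr*1000).round(1))
o=[]
for n,b in [('side',(200,290,290,390)),('top',(190,280,290,390))]:
    im,d=vision.grab_frame(n); np.savez(f'{n}_{tag}.npz',p=im,d=d); r0,r1,c0,c1=b; k=4
    z=cv2.resize(im[r0:r1,c0:c1],None,fx=4,fy=4,interpolation=2); z2=z.copy()
    for q in [pk([[0,0,-60],[0,0,-115],[0,18,-111]]),rg([[-6.5,0,14],[6.5,0,14],[6.5,0,26],[-6.5,0,26],[-6.5,0,14]])]:
        cv2.polylines(z2,[np.round((proj(n,q)-[c0-.5,r0-.5])*k).astype(int)],False,(0,255,0),1)
    o.append(np.hstack([z,z2])); 
    if n=='side': print(proj(n,pk([[0,0,-115],[0,18,-111]])).round(1))
o=np.vstack(o)[:600,:800]; cv2.imwrite(f'pics/l_{tag}.png',o[...,::-1])
E
python3 look.py 1
```

```text
hook mid in ring mm [  2.4 -75.   19.6]
[[356.1 266.5]
 [350.2 259.2]]
```

View pics/l_1.png

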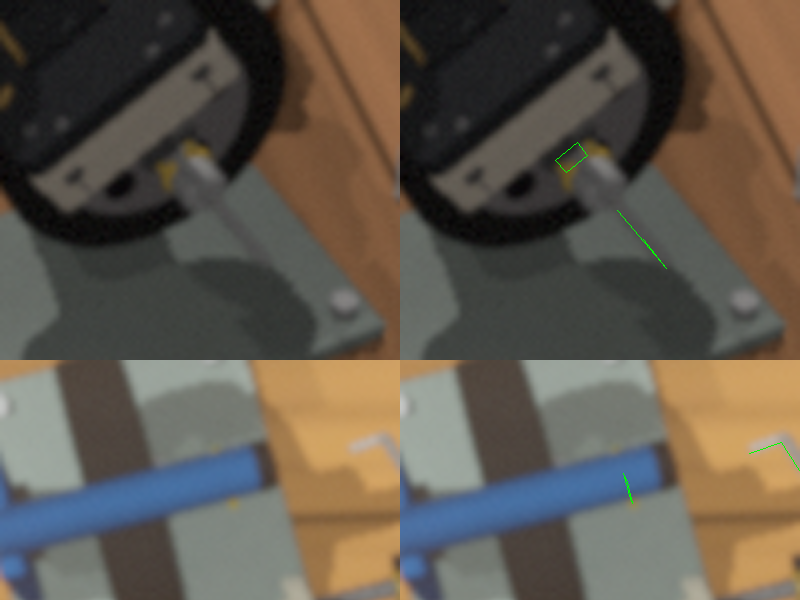

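The side view (crop ×4, origin 290,200) shows the shank end beside the axle at about (356,264). In the top view the hook (about 383,212) sits slightly to +x of my model. I'll measure this offset from the depth.

```bash
cat > f.py <<'E'
from h import *
s=readout.get_state(); p=np.array(s['eef_pos']); Rp=R.from_euler('xyz',s['ee_rot']).as_matrix()@F; o0=p-Rp@np.array([0,0,H])/1000
for n in ['side','top']:
    W=cloud(n,np.load(n+'_1.npz')['d']); Q=(W-o0)@Rp*1000
    m=(abs(Q[...,0])<14)&(Q[...,1]>-14)&(Q[...,1]<28)&(Q[...,2]<-70)&(Q[...,2]>-130)
    print(n); 
    for k in np.argwhere(m): print(k[::-1],Q[k[0],k[1]].round(0),end=' ')
E
python3 f.py
```

```text
side
[348 253] [  3.   0. -70.] [348 254] [  2.   1. -73.] [349 254] [  4.   3. -78.] [347 255] [ -0.  -1. -72.] [348 255] [  1.  -2. -72.] [349 255] [  3.   1. -78.] [347 256] [ -1.  -2. -73.] [348 256] [  0.  -1. -76.] [349 256] [  1.   0. -79.] [350 256] [  3.  -0. -80.] [348 257] [ -1.   1. -80.] [349 257] [  0.  -1. -80.] [350 257] [  2.  -1. -82.] [351 257] [  3.   2. -87.] [348 258] [ -2.   3. -86.] [349 258] [ -1.  -2. -81.] [350 258] [  0.  -0. -85.] [351 258] [  2.  -0. -86.] [352 258] [  3.  -0. -88.] [349 259] [ -2.   2. -87.] [350 259] [ -1.  -1. -86.] [351 259] [  1.   1. -91.] [352 259] [  2.   1. -91.] [353 259] [  3.   1. -94.] [350 260] [ -2.   0. -90.] [351 260] [ -0.  -2. -89.] [352 260] [  1.  -0. -92.] [353 260] [  2.  -1. -93.] [354 260] [  4.   1. -99.] [351 261] [ -2.  -0. -93.] [352 261] [ -0.  -1. -94.] [353 261] [  1.   0. -98.] [354 261] [  3.  -0. -98.] [352 262] [ -1.   1. -99.] [353 262] [  0.  -1. -99.] [354 262] [   1.    0. -102.] [355 262] [   3.   -2. -101.] [353 263] [  -1.    0. -102.] [354 263] [   0.   -2. -102.] [355 263] [   2.   -1. -105.] 
[... 779 characters left out ...]
04.] [387 210] [  6.  -1. -97.] [388 210] [  4.  -4. -99.] [378 211] [   3.   16. -109.] [379 211] [   3.   14. -108.] [380 211] [   1.   11. -112.] [381 211] [   1.    9. -110.] [386 211] [   3.    1. -100.] [387 211] [  5.  -0. -94.] [388 211] [  7.  -2. -87.] [389 211] [  5.  -4. -91.] [378 212] [   3.   16. -106.] [379 212] [   1.   14. -109.] [387 212] [  2.  -0. -94.] [388 212] [  4.  -1. -89.] [389 212] [  5.  -3. -84.] [390 212] [  3.  -5. -89.] [388 213] [  3.  -1. -87.] [389 213] [  4.  -2. -84.] [390 213] [  6.  -3. -77.] [388 214] [  3.   1. -82.] [389 214] [  5.  -0. -75.] [390 214] [  5.  -2. -75.] [391 214] [  5.  -4. -72.] [389 215] [  3.   0. -74.] [390 215] [  4.  -1. -71.]
```

```bash
cat > g.py <<'E'
from h import *
D=np.load('top_1.npz');p=D['p'].astype(int)[195:240,325:365];Y=(p[...,0]-p[...,2]>35)&(p[...,1]-p[...,2]>10)
W=cloud('top',D['d'])
for k in np.argwhere(Y): v=k+[195,325];print(v[::-1],p[k[0],k[1]],((W[v[0],v[1]]-G)@Rr*1000).round(0))
for q in ([-8.5,0,30],[8.5,0,30],[-8.5,0,14],[14,0,0],[12,0,8],[14,0,-5]): print(q,proj('top',rg(q)).round(1))
E
python3 g.py; python3 -c "
from h import *
for i in range(3): print(readout.get_state()['eef_pos'])"
```

```text
[353 195] [157 141 119] [  -2.  -40. -131.]
[354 195] [169 134  94] [  -7.  -44. -143.]
[355 195] [184 140  89] [  -7.  -46. -143.]
[356 195] [192 148  91] [  -8.  -49. -144.]
[357 195] [193 149  92] [  -8.  -51. -142.]
[358 195] [193 148  90] [ -10.  -54. -146.]
[359 195] [193 148  90] [ -10.  -56. -144.]
[360 195] [193 148  92] [  -9.  -58. -140.]
[361 195] [193 149  91] [ -12.  -60. -144.]
[362 195] [194 148  90] [ -11.  -62. -140.]
[363 195] [194 148  92] [ -12.  -65. -143.]
[364 195] [193 149  92] [ -13.  -67. -143.]
[354 196] [161 131  97] [  -9.  -44. -144.]
[355 196] [176 135  85] [ -11.  -46. -147.]
[356 196] [187 143  87] [ -11.  -48. -146.]
[357 196] [192 147  90] [ -12.  -51. -145.]
[358 196] [193 148  91] [ -11.  -53. -141.]
[359 196] [193 148  90] [ -13.  -55. -145.]
[360 196] [192 148  91] [ -12.  -57. -141.]
[361 196] [194 150  92] [ -12.  -59. -140.]
[362 196] [194 148  92] [ -14.  -62. -143.]
[363 196] [194 149  93] [ -13.  -64. -139.]
[364 196] [193 148  92] [ -15.  -67. -143.]
[354 197] [152 126  97] [ -13.  -43. -146.]
[355 197] [170 130  82] [ -13.  -45. -145.]

[... 10394 characters left out ...]
102.]
[363 230] [124 103  80] [ -84.  -43. -105.]
[364 230] [127  97  64] [ -83.  -45. -101.]
[363 231] [131 111  88] [ -84.  -42. -101.]
[364 231] [136 104  70] [-84. -44. -99.]
[363 232] [135 116  95] [-83. -41. -93.]
[364 232] [145 113  79] [-87. -44. -99.]
[364 233] [146 116  83] [ -91.  -44. -102.]
[364 234] [143 117  87] [-90. -43. -96.]
[364 235] [139 119  93] [-91. -42. -92.]
[364 236] [137 120  98] [-90. -40. -85.]
[-8.5, 0, 30] [348.1 226.9]
[8.5, 0, 30] [346.4 219.5]
[-8.5, 0, 14] [346.8 224.1]
[14, 0, 0] [343.6 212.2]
[12, 0, 8] [344.4 214.4]
[14, 0, -5] [343.2 211.4]
[ 0.52867791 -0.14365578  0.2997203 ]
[ 0.52867791 -0.14365578  0.2997203 ]
[ 0.52867791 -0.14365578  0.2997203 ]
```

carry_out --commands '[{"dp": [-0.003, -0.015, 0], "rotation": [0, 0, 0]}, {"dp": [0, -0.02, 0], "rotation": [0, 0, 0]}, {"dp": [0, -0.02, 0], "rotation": [0, 0, 0]}, {"dp": [0, 0, 0], "rotation": [0, 0, 0]}, {"dp": [0, 0, 0], "rotation": [0, 0, 0]}]'

```text
t: 7.75
eef_pos: [0.5138, -0.0908, 0.2979]
ee_rot: [-3.14, -0.508, 0.225]
force: [0.6, -0.4, -0.4]
width: 0.0161
gripper_force: 50.0
```

```bash
python3 look.py 2
```

```text
hook mid in ring mm [  0.2 -20.3  20.3]
[[340.3 248.5]
 [334.8 241.7]]
```

View pics/l_2.png

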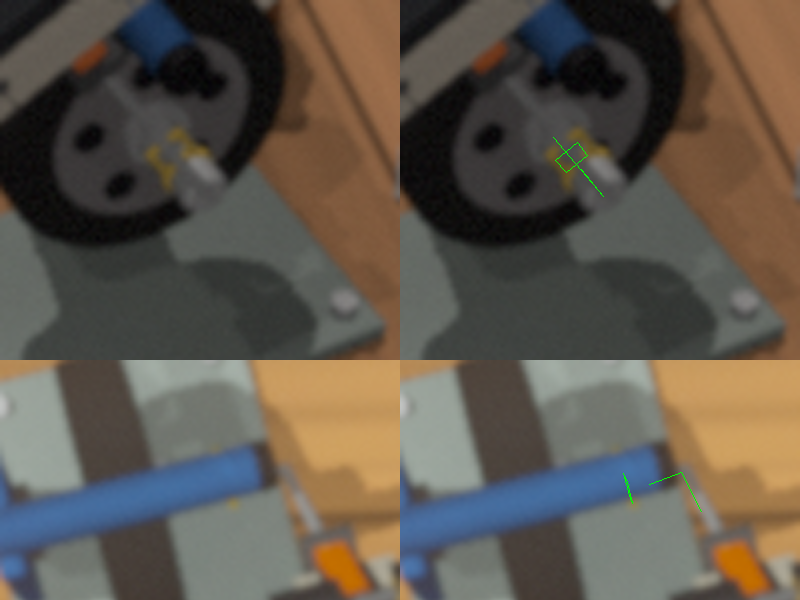

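The side crop shows the shank crossing the middle of the eye's top wire, at about (332,236), so it is centred sideways. Now I insert the hook slowly.

carry_out --commands '[{"dp": [0, -0.005, 0], "rotation": [0, 0, 0]}, {"dp": [0, -0.005, 0], "rotation": [0, 0, 0]}, {"dp": [0, 0, 0], "rotation": [0, 0, 0]}]'

```text
t: 8.22
eef_pos: [0.5112, -0.0807, 0.2966]
ee_rot: [-3.14, -0.506, 0.225]
force: [-0.3, 0.2, -1.4]
width: 0.0156
gripper_force: 50.0
```

carry_out --commands '[{"dp": [0, -0.004, 0], "rotation": [0, 0, 0]}, {"dp": [0, -0.004, 0], "rotation": [0, 0, 0]}, {"dp": [0, -0.003, 0], "rotation": [0, 0, 0]}, {"dp": [0, 0, 0], "rotation": [0, 0, 0]}]'

```text
t: 8.72
eef_pos: [0.5088, -0.07, 0.2967]
ee_rot: [-3.14, -0.506, 0.225]
force: [-0.2, 0.5, -0.5]
width: 0.0155
gripper_force: 50.0
```

```bash
python3 look.py 3; python3 - <<'E'
import cv2,numpy as np
p=np.load('side_3.npz')['p'];cv2.imwrite('pics/s3.png',cv2.resize(p[215:265,305:365],None,fx=10,fy=10,interpolation=2)[...,::-1])
E
```

```text
hook mid in ring mm [-0.7  1.1 19.3]
[[334.6 242.2]
 [329.2 235.5]]
```

View pics/s3.png

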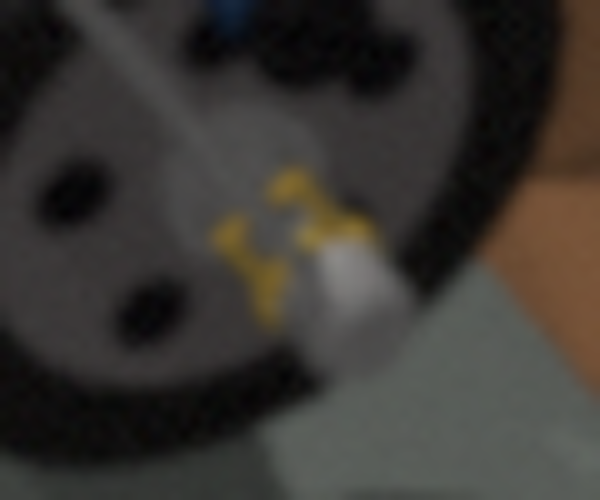

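The shank sits in front of the eye with no contact force, so the hook is through. Now I pull along the ring's +z.

carry_out --commands '[{"dp": [0, 0, -0.002], "rotation": [0, 0, 0]}, {"dp": [0, 0, -0.002], "rotation": [0, 0, 0]}, {"dp": [0, 0, -0.001], "rotation": [0, 0, 0]}, {"dp": [0, 0, -0.001], "rotation": [0, 0, 0]}, {"dp": [0, 0, 0], "rotation": [0, 0, 0]}]'

```text
t: 9.45
eef_pos: [0.5058, -0.071, 0.3014]
ee_rot: [-3.14, -0.505, 0.224]
force: [2.4, 0.7, -7.1]
width: 0.0155
gripper_force: 50.0
```

carry_out --commands '[{"dp": [0, 0, -0.001], "rotation": [0, 0, 0]}, {"dp": [0, 0, -0.001], "rotation": [0, 0, 0]}, {"dp": [0, 0, -0.001], "rotation": [0, 0, 0]}, {"dp": [0, 0, 0], "rotation": [0, 0, 0]}]'

```text
t: 9.95
eef_pos: [0.5048, -0.0713, 0.3053]
ee_rot: [-3.14, -0.507, 0.225]
force: [1.8, -0.4, -3.3]
width: 0.016
gripper_force: 50.0
```

carry_out --commands '[{"dp": [0, 0, -0.0015], "rotation": [0, 0, 0]}, {"dp": [0, 0, -0.0015], "rotation": [0, 0, 0]}, {"dp": [0, 0, 0], "rotation": [0, 0, 0]}]'

```text
t: 10.32
eef_pos: [0.5036, -0.0716, 0.3082]
ee_rot: [-3.14, -0.508, 0.225]
force: [-0.0, -0.3, -0.8]
width: 0.0158
gripper_force: 50.0
```

carry_out --commands '[{"dp": [0, 0, -0.0015], "rotation": [0, 0, 0]}, {"dp": [0, 0, -0.0015], "rotation": [0, 0, 0]}, {"dp": [0, 0, -0.001], "rotation": [0, 0, 0]}, {"dp": [0, 0, 0], "rotation": [0, 0, 0]}]'

```text
t: 10.82
eef_pos: [0.5014, -0.072, 0.3108]
ee_rot: [-3.14, -0.506, 0.224]
force: [0.5, -0.2, -1.0]
width: 0.0157
gripper_force: 50.0
```

```bash
cat > yel.py <<'E'
from h import *
im,d=vision.grab_frame('side'); W=cloud('side',d); p=im.astype(int); s=readout.get_state(); Rp=R.from_euler('xyz',s['ee_rot']).as_matrix()@F; o0=np.array(s['eef_pos'])-Rp@np.array([0,0,H])/1000
Q=(W-G)@Rr*1000; K=(W-o0)@Rp*1000
Y=(p[...,0]-p[...,2]>40)&(p[...,1]-p[...,2]>20)&(d>0)&(np.linalg.norm(K-[0,9,-113],axis=-1)<70)
for n,A in (('ring0',Q),('pick',K),('world',W*1000)): print(n,Y.sum(),np.percentile(A[Y],[3,50,97],0).round(0).tolist())
print(np.argwhere(Y).mean(0)[::-1])
E
python3 yel.py
```

```text
ring0 75 [[-10.0, 0.0, 8.0], [4.0, 2.0, 23.0], [13.0, 23.0, 43.0]]
pick 75 [[-10.0, 8.0, -141.0], [5.0, 11.0, -125.0], [14.0, 31.0, -105.0]]
world 75 [[572.0, -46.0, 135.0], [585.0, -42.0, 152.0], [602.0, -20.0, 171.0]]
[330.86666667 236.06666667]
```

The ring has moved out about 13 mm along its z and is on the hook. I draw it clear gently.

carry_out --commands '[{"dp": [0, 0, -0.003], "rotation": [0, 0, 0]}, {"dp": [0, 0, -0.005], "rotation": [0, 0, 0]}, {"dp": [0, 0, -0.006], "rotation": [0, 0, 0]}, {"dp": [0, 0, -0.008], "rotation": [0, 0, 0]}, {"dp": [-0.003, 0, -0.01], "rotation": [0, 0, 0]}, {"dp": [-0.006, 0, -0.01], "rotation": [0, 0, 0]}, {"dp": [-0.008, 0, -0.01], "rotation": [0, 0, 0]}, {"dp": [-0.008, 0, -0.01], "rotation": [0, 0, 0]}]'

```text
t: 11.88
eef_pos: [0.4498, -0.0839, 0.3531]
ee_rot: [-3.14, -0.506, 0.224]
force: [-0.1, -0.4, -1.9]
width: 0.0156
gripper_force: 50.0
```

```bash
python3 yel.py
```

```text
ring0 95 [[-45.0, -2.0, 49.0], [-32.0, 2.0, 89.0], [-17.0, 42.0, 107.0]]
pick 95 [[-19.0, 7.0, -163.0], [-5.0, 10.0, -123.0], [10.0, 50.0, -105.0]]
world 95 [[519.0, -61.0, 157.0], [530.0, -54.0, 190.0], [547.0, -10.0, 211.0]]
[302.31578947 229.58947368]
```

```bash
cat >> h.py <<'E'
def pk_R(phi,th): return R.from_euler('z',phi-90,degrees=True).as_matrix()@R.from_euler('x',-th,degrees=True).as_matrix()
def hook_at(w,Rp): return np.asarray(w)+Rp@np.array([0,-9,113+H])/1000
E
python3 -c "
from h import *
s=readout.get_state();print(s['q'].round(2),s['t'])
Rp=pk_R(130,-12)
go(hook_at([.472,-.276,.12],Rp),Rp@F)
s0=hook_at([.472,-.276,.12],Rp); print(s0)
Rq=pk_R(130,45); p=hook_at([.472,-.276,.075],Rq);print(p)
go(p,Rq@F,(s0,R.from_matrix(Rp@F).as_euler('xyz')))
"
```

```text
[ 0.26 -0.36 -0.59  0.02 -0.84  1.52] 11.925
rot first [ 18.33 -31.27 -23.5 ] then dp(mm) [-105.6  215.8   23.5] | dp in start frame [-32.9 231.8  59.1]
[ 0.50060518 -0.31009033  0.28607674]
[ 0.39804968 -0.18786944  0.2027742 ]
rot first [-57.  -0.   0.] then dp(mm) [  -0.  -171.7  -53.9] | dp in start frame [   0.  -138.7  114.7]
```

carry_out --commands '[{"dp": [0, 0, 0], "rotation": [2.3, -3.9, -2.9]}, {"dp": [0, 0, 0], "rotation": [2.3, -3.9, -2.9]}, {"dp": [0, 0, 0], "rotation": [2.3, -3.9, -2.9]}, {"dp": [0, 0, 0], "rotation": [2.3, -3.9, -2.9]}, {"dp": [0, 0, 0], "rotation": [2.3, -3.9, -2.9]}, {"dp": [0, 0, 0], "rotation": [2.3, -3.9, -3.0]}, {"dp": [0, 0, 0], "rotation": [2.3, -3.9, -3.0]}, {"dp": [0, 0, 0], "rotation": [2.2, -3.9, -3.0]}]'

```text
t: 12.92
eef_pos: [0.451, -0.0838, 0.353]
ee_rot: [-2.931, 0.0, 0.7]
force: [-0.3, -0.7, -1.0]
width: 0.0158
gripper_force: 50.0
```

carry_out --commands '[{"dp": [-0.006, 0.013, 0.001], "rotation": [0, 0, 0]}, {"dp": [-0.013, 0.026, 0.003], "rotation": [0, 0, 0]}, {"dp": [-0.018, 0.037, 0.004], "rotation": [0, 0, 0]}, {"dp": [-0.018, 0.037, 0.004], "rotation": [0, 0, 0]}, {"dp": [-0.018, 0.037, 0.004], "rotation": [0, 0, 0]}, {"dp": [-0.016, 0.033, 0.004], "rotation": [0, 0, 0]}, {"dp": [-0.011, 0.021, 0.002], "rotation": [0, 0, 0]}, {"dp": [-0.006, 0.012, 0.002], "rotation": [0, 0, 0]}]'

```text
t: 13.92
eef_pos: [0.5022, -0.3109, 0.2839]
ee_rot: [-2.932, -0.001, 0.697]
force: [-1.2, 0.7, -1.5]
width: 0.016
gripper_force: 50.0
```

```bash
python3 yel.py; python3 -c "
from h import *
Rq=pk_R(130,45); p=hook_at([.472,-.276,.075],Rq)
go(p,Rq@F); im,d=vision.grab_frame('side'); cv2.imwrite('pics/s4.png',im[150:450,150:550,::-1])
cv2.imwrite('pics/s4.png',cv2.resize(im[220:430,200:480],None,fx=2.8,fy=2.8)[...,::-1])"
```

```text
ring0 88 [[-175.0, -211.0, 44.0], [-162.0, -206.0, 64.0], [-151.0, -200.0, 80.0]]
pick 88 [[-11.0, -1.0, -141.0], [-1.0, 3.0, -124.0], [10.0, 9.0, -105.0]]
world 88 [[467.0, -288.0, 88.0], [475.0, -281.0, 105.0], [485.0, -273.0, 125.0]]
[302.96590909 366.38636364]
rot first [-57.05  -0.    -0.06] then dp(mm) [  -0.3 -171.2  -57.4] | dp in start frame [  -0.5 -141.3  112.5]
```

View pics/s4.png

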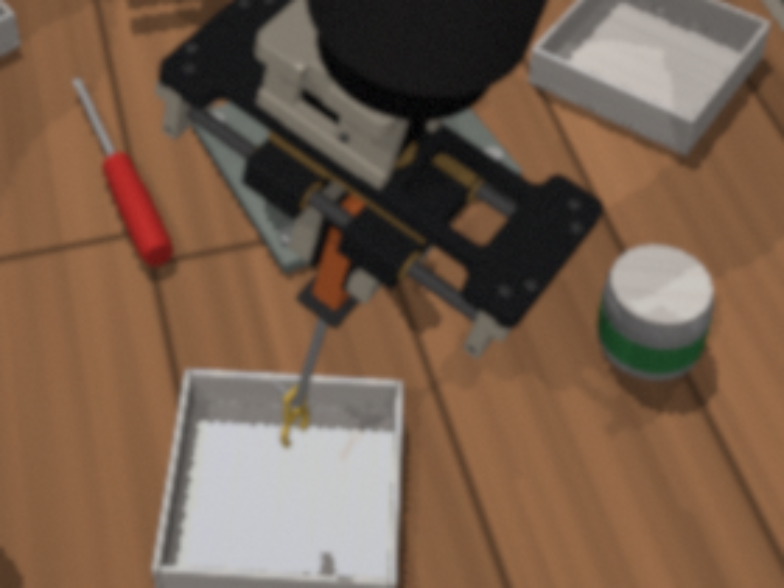

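Side view: the ring hangs on the hook at (303,366), inside the outline of the right-hand tray. The bystanders are untouched. I lower it, then tip the hook down.

carry_out --commands '[{"dp": [0, 0.003, 0.0135], "rotation": [0, 0, 0]}, {"dp": [0, 0.003, 0.015], "rotation": [0, 0, 0]}, {"dp": [0, 0.003, 0.015], "rotation": [0, 0, 0]}, {"dp": [0, 0.003, 0.014], "rotation": [0, 0, 0]}, {"dp": [0, 0, 0], "rotation": [0, 0, 0]}]'

```text
t: 14.65
eef_pos: [0.5016, -0.3091, 0.2239]
ee_rot: [-2.929, 0.0, 0.699]
force: [0.2, 0.4, -1.4]
width: 0.0158
gripper_force: 50.0
```

carry_out --commands '[{"dp": [0, -0.0285, 0.001], "rotation": [-9.5, 0, 0]}, {"dp": [0, -0.0285, 0.001], "rotation": [-9.5, 0, 0]}, {"dp": [0, -0.0285, 0.001], "rotation": [-9.5, 0, 0]}, {"dp": [0, -0.0285, 0.001], "rotation": [-9.5, 0, 0]}, {"dp": [0, -0.0285, 0.001], "rotation": [-9.5, 0, 0]}, {"dp": [0, -0.0285, 0.001], "rotation": [-9.5, 0, 0]}, {"dp": [0, 0, 0], "rotation": [0, 0, 0]}, {"dp": [0, 0, 0], "rotation": [0, 0, 0]}]'

```text
t: 15.65
eef_pos: [0.4471, -0.2074, 0.2645]
ee_rot: [2.527, 0.045, 0.662]
force: [-0.7, -0.4, -2.2]
width: 0.0158
gripper_force: 50.0
```

```bash
python3 yel.py; python3 -c "
from h import *
Rq=pk_R(130,45); s=readout.get_state(); Rp=R.from_euler('xyz',s['ee_rot']).as_matrix()@F; print('hook',s['eef_pos']-Rp@np.array([0,-9,113+H])/1000,s['q'].round(2))"
```

```text
ring0 93 [[-166.0, -211.0, 41.0], [-150.0, -208.0, 61.0], [-135.0, -206.0, 70.0]]
pick 93 [[-18.0, 11.0, -132.0], [-2.0, 23.0, -117.0], [7.0, 34.0, -104.0]]
world 93 [[476.0, -286.0, 89.0], [490.0, -279.0, 107.0], [500.0, -275.0, 125.0]]
[311.29032258 363.87096774]
hook [ 0.49789029 -0.2841095   0.11880572] [ 0.23 -0.19 -1.02  0.93 -0.74  1.3 ]
```

```bash
cat >> h.py <<'E'
from scipy.linalg import logm,expm
def T(p,Rm): M=np.eye(4);M[:3,:3]=Rm;M[:3,3]=p;return M
def cur():
    s=readout.get_state(); return T(s['eef_pos'],R.from_euler('xyz',s['ee_rot']).as_matrix())
def screw(A,B,N):
    X=expm(np.real(logm(np.linalg.inv(A)@B))/N); print(N,'rows dp mm',(X[:3,3]*1000).round(1),'rot',R.from_matrix(X[:3,:3]).as_rotvec(degrees=True).round(2),'end',B[:3,3].round(3))
    return B
def PT(phi,th,w): Rp=pk_R(phi,th); return T(hook_at(w,Rp),Rp@F)
E
python3 -c "
from h import *
w=[.472,-.276,.12]
a=screw(cur(),PT(130,-10,w),6); a=screw(a,PT(10,-10,w),15); a=screw(a,PT(10,-10,[.472,-.276,.065]),4);a=screw(a,PT(10,45,[.472,-.276,.06]),7)"
```

```text
6 rows dp mm [-4.  18.7  1.5] rot [ 7.52  0.52 -0.25] end [ 0.497 -0.306  0.288]
15 rows dp mm [-5.4 -0.4  0.1] rot [-0.    1.39  7.88] end [ 0.434 -0.283  0.288]
4 rows dp mm [ 0.   2.4 13.5] rot [-0. -0. -0.] end [ 0.434 -0.283  0.233]
7 rows dp mm [  0.  -23.7   1.1] rot [-7.86 -0.   -0.  ] end [ 0.585 -0.256  0.188]
```

carry_out --commands '[{"dp": [-0.004, 0.0187, 0.0015], "rotation": [7.5, 0.5, -0.25]}, {"dp": [-0.004, 0.0187, 0.0015], "rotation": [7.5, 0.5, -0.25]}, {"dp": [-0.004, 0.0187, 0.0015], "rotation": [7.5, 0.5, -0.25]}, {"dp": [-0.004, 0.0187, 0.0015], "rotation": [7.5, 0.5, -0.25]}, {"dp": [-0.004, 0.0187, 0.0015], "rotation": [7.5, 0.5, -0.25]}, {"dp": [-0.004, 0.0187, 0.0015], "rotation": [7.5, 0.5, -0.25]}]'

```text
t: 16.45
eef_pos: [0.4955, -0.3061, 0.2889]
ee_rot: [-2.992, 0.005, 0.692]
force: [0.6, 0.9, -1.0]
width: 0.0157
gripper_force: 50.0
```

carry_out --commands '[{"dp": [-0.0054, -0.0004, 0], "rotation": [0, 1.4, 7.9]}, {"dp": [-0.0054, -0.0004, 0], "rotation": [0, 1.4, 7.9]}, {"dp": [-0.0054, -0.0004, 0], "rotation": [0, 1.4, 7.9]}, {"dp": [-0.0054, -0.0004, 0], "rotation": [0, 1.4, 7.9]}, {"dp": [-0.0054, -0.0004, 0], "rotation": [0, 1.4, 7.9]}, {"dp": [-0.0054, -0.0004, 0], "rotation": [0, 1.4, 7.9]}, {"dp": [-0.0054, -0.0004, 0], "rotation": [0, 1.4, 7.9]}, {"dp": [-0.0054, -0.0004, 0], "rotation": [0, 1.4, 7.9]}]'

```text
t: 17.45
eef_pos: [0.4536, -0.3108, 0.2883]
ee_rot: [-2.985, -0.022, -0.433]
force: [0.3, 0.6, -1.4]
width: 0.0157
gripper_force: 50.0
```

carry_out --commands '[{"dp": [-0.0054, -0.0004, 0], "rotation": [0, 1.4, 7.9]}, {"dp": [-0.0054, -0.0004, 0], "rotation": [0, 1.4, 7.9]}, {"dp": [-0.0054, -0.0004, 0], "rotation": [0, 1.4, 7.9]}, {"dp": [-0.0054, -0.0004, 0], "rotation": [0, 1.4, 7.9]}, {"dp": [-0.0054, -0.0004, 0], "rotation": [0, 1.4, 7.9]}, {"dp": [-0.0054, -0.0004, 0], "rotation": [0, 1.4, 7.9]}, {"dp": [-0.0054, -0.0004, 0], "rotation": [0, 1.4, 7.9]}, {"dp": [0, 0, 0], "rotation": [0, 0, 0]}]'

```text
t: 18.45
eef_pos: [0.4314, -0.2811, 0.2881]
ee_rot: [-2.959, -0.029, -1.407]
force: [0.6, 0.1, -1.1]
width: 0.0159
gripper_force: 50.0
```

```bash
python3 yel.py; python3 -c "
from h import *
print(readout.get_state()['q'].round(2))
a=screw(cur(),PT(10,-10,[.472,-.276,.065]),5);a=screw(a,PT(10,45,[.472,-.276,.06]),7)"
```

```text
ring0 47 [[-172.0, -218.0, 60.0], [-162.0, -212.0, 81.0], [-156.0, -202.0, 85.0]]
pick 47 [[-2.0, 2.0, -134.0], [8.0, 5.0, -111.0], [14.0, 9.0, -105.0]]
world 47 [[468.0, -294.0, 99.0], [470.0, -288.0, 123.0], [472.0, -278.0, 129.0]]
[300.42553191 366.14893617]
[-0.23 -0.02 -0.36 -0.05 -1.05  0.42]
5 rows dp mm [ 0.2  1.6 11. ] rot [-0.1  -0.35 -0.03] end [ 0.434 -0.283  0.233]
7 rows dp mm [  0.  -23.7   1.1] rot [-7.86 -0.   -0.  ] end [ 0.585 -0.256  0.188]
```

carry_out --commands '[{"dp": [0, 0.0016, 0.011], "rotation": [0, -0.4, 0]}, {"dp": [0, 0.0016, 0.011], "rotation": [0, -0.4, 0]}, {"dp": [0, 0.0016, 0.011], "rotation": [0, -0.4, 0]}, {"dp": [0, 0.0016, 0.011], "rotation": [0, -0.3, 0]}, {"dp": [0, 0.0016, 0.011], "rotation": [0, -0.3, 0]}, {"dp": [0, 0, 0], "rotation": [0, 0, 0]}]'

```text
t: 19.25
eef_pos: [0.4339, -0.2816, 0.232]
ee_rot: [-2.959, 0.002, -1.402]
force: [-0.1, 0.8, -1.4]
width: 0.0157
gripper_force: 50.0
```

carry_out --commands '[{"dp": [0, -0.0237, 0.0011], "rotation": [-7.9, 0, 0]}, {"dp": [0, -0.0237, 0.0011], "rotation": [-7.9, 0, 0]}, {"dp": [0, -0.0237, 0.0011], "rotation": [-7.9, 0, 0]}, {"dp": [0, -0.0237, 0.0011], "rotation": [-7.9, 0, 0]}, {"dp": [0, -0.0237, 0.0011], "rotation": [-7.9, 0, 0]}, {"dp": [0, -0.0237, 0.0011], "rotation": [-7.9, 0, 0]}, {"dp": [0, -0.0237, 0.0011], "rotation": [-7.9, 0, 0]}, {"dp": [0, 0, 0], "rotation": [0, 0, 0]}]'

```text
t: 20.25
eef_pos: [0.5862, -0.2543, 0.1799]
ee_rot: [2.345, 0.005, -1.401]
force: [-0.8, -0.7, -2.1]
width: 0.0161
gripper_force: 50.0
```

```bash
python3 yel.py; python3 -c "
from h import *
print(readout.get_state()['q'].round(2))
im,d=vision.grab_frame('side'); cv2.imwrite('pics/s5.png',cv2.resize(im[280:460,220:460],None,fx=3,fy=3)[...,::-1])
im,d=vision.grab_frame('top'); cv2.imwrite('pics/t5.png',cv2.resize(im[180:360,350:590],None,fx=3,fy=3)[...,::-1])"
```

```text
ring0 67 [[-203.0, -213.0, -32.0], [-190.0, -202.0, 1.0], [-183.0, -182.0, 16.0]]
pick 67 [[-17.0, 14.0, -142.0], [3.0, 27.0, -120.0], [13.0, 55.0, -110.0]]
world 67 [[476.0, -286.0, 4.0], [481.0, -276.0, 39.0], [484.0, -255.0, 55.0]]
[306.23880597 386.41791045]
[-0.03  0.77  0.27  0.14 -1.85  0.18]
```

View pics/s5.png

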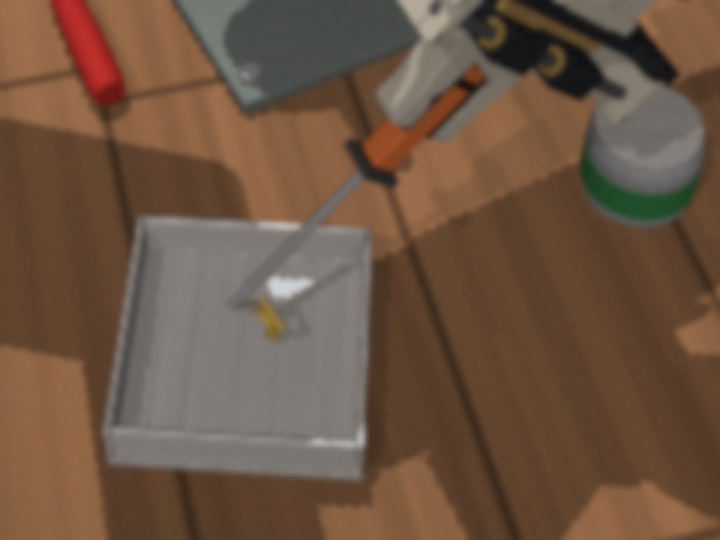

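The ring (306,386) is at the hook's tip, just above the tray floor. I lower it onto the floor and then withdraw the hook.

carry_out --commands '[{"dp": [0, -0.0035, 0.0035], "rotation": [0, 0, 0]}, {"dp": [0, -0.0035, 0.0035], "rotation": [0, 0, 0]}, {"dp": [0, -0.0035, 0.0035], "rotation": [0, 0, 0]}, {"dp": [0, -0.0035, 0.0035], "rotation": [0, 0, 0]}, {"dp": [0, 0, 0], "rotation": [0, 0, 0]}]'

```text
t: 21.02
eef_pos: [0.5858, -0.2557, 0.1694]
ee_rot: [2.359, 0.001, -1.402]
force: [0.1, 0.5, -1.0]
width: 0.0161
gripper_force: 50.0
```

```bash
python3 yel.py
```

```text
ring0 151 [[-190.0, -225.0, -50.0], [-175.0, -208.0, -42.0], [-164.0, -190.0, -32.0]]
pick 151 [[-12.0, 49.0, -119.0], [6.0, 62.0, -107.0], [23.0, 73.0, -97.0]]
world 151 [[497.0, -291.0, 3.0], [515.0, -274.0, 9.0], [530.0, -256.0, 12.0]]
[325.63576159 391.51655629]
```

The ring now lies flat in the tray at about (0.515, -0.274, 0.009), clear of the hook. Next I take the pick back.

carry_out --commands '[{"dp": [0, 0.015, -0.015], "rotation": [0, 0, 0]}, {"dp": [0, 0.02, -0.02], "rotation": [0, 0, 0]}, {"dp": [0, 0.02, -0.02], "rotation": [0, 0, 0]}]'

```text
t: 21.45
eef_pos: [0.586, -0.2561, 0.2502]
ee_rot: [2.361, 0.0, -1.402]
force: [1.5, -0.3, -0.8]
width: 0.0155
gripper_force: 50.0
```

```bash
python3 -c "
from h import *
f=lambda p,y:T(p,down(y))
a=screw(cur(),f([.44,-.27,.375],-80),6);b=screw(a,f([.40,-.27,.375],-1.8),11);screw(b,f([.391,.2895,.372],-1.8),11)"
```

```text
6 rows dp mm [-1.9 31.8 -8.2] rot [ 7.45  0.02 -0.05] end [ 0.44  -0.27   0.375]
11 rows dp mm [-2.8  2.8  0. ] rot [-0.    0.   -7.11] end [ 0.4   -0.27   0.375]
11 rows dp mm [ -2.4 -50.8   0.3] rot [-0.  0. -0.] end [0.391 0.29  0.372]
```

carry_out --commands '[{"dp": [-0.002, 0.032, -0.008], "rotation": [7.45, 0, 0]}, {"dp": [-0.002, 0.032, -0.008], "rotation": [7.45, 0, 0]}, {"dp": [-0.002, 0.032, -0.008], "rotation": [7.45, 0, 0]}, {"dp": [-0.002, 0.032, -0.008], "rotation": [7.45, 0, 0]}, {"dp": [-0.002, 0.032, -0.008], "rotation": [7.45, 0, 0]}, {"dp": [-0.002, 0.032, -0.008], "rotation": [7.45, 0, 0]}]'

```text
t: 22.2
eef_pos: [0.4372, -0.2693, 0.3754]
ee_rot: [-3.136, -0.001, -1.401]
force: [0.5, -0.8, -0.3]
width: 0.0156
gripper_force: 50.0
```

carry_out --commands '[{"dp": [-0.004, 0.004, 0], "rotation": [0, 0, -9.8]}, {"dp": [-0.004, 0.004, 0], "rotation": [0, 0, -9.8]}, {"dp": [-0.004, 0.004, 0], "rotation": [0, 0, -9.8]}, {"dp": [-0.004, 0.004, 0], "rotation": [0, 0, -9.8]}, {"dp": [-0.004, 0.004, 0], "rotation": [0, 0, -9.8]}, {"dp": [-0.004, 0.004, 0], "rotation": [0, 0, -9.8]}, {"dp": [-0.004, 0.004, 0], "rotation": [0, 0, -9.8]}, {"dp": [-0.004, 0.004, 0], "rotation": [0, 0, -9.7]}]'

```text
t: 23.2
eef_pos: [0.3958, -0.2684, 0.3742]
ee_rot: [3.142, -0.0, -0.029]
force: [0.5, -0.5, -1.3]
width: 0.0161
gripper_force: 50.0
```

```bash
python3 -c "
from h import *
go([.391,.2895,.372],down(-1.8))"
```

```text
rot first [ 0.   -0.02  0.13] then dp(mm) [ -22.3 -557.5    2.2] | dp in start frame [ -21.  -557.6    2.1]
```

carry_out --commands '[{"dp": [0.01, -0.03, 0], "rotation": [0, 0, 0]}, {"dp": [0.01, -0.05, 0], "rotation": [0, 0, 0]}, {"dp": [0.01, -0.055, 0], "rotation": [0, 0, 0]}, {"dp": [0, -0.055, 0], "rotation": [0, 0, 0]}, {"dp": [0, -0.055, 0], "rotation": [0, 0, 0]}, {"dp": [0, -0.055, 0], "rotation": [0, 0, 0]}, {"dp": [0, -0.055, 0], "rotation": [0, 0, 0]}, {"dp": [-0.015, -0.055, 0], "rotation": [0, 0, 0]}]'

```text
t: 24.2
eef_pos: [0.4256, 0.1424, 0.3743]
ee_rot: [-3.14, -0.0, -0.035]
force: [0.2, 0.5, -1.9]
width: 0.0158
gripper_force: 50.0
```

carry_out --commands '[{"dp": [-0.016, -0.055, 0], "rotation": [0, 0, 0]}, {"dp": [-0.02, -0.055, 0], "rotation": [0, 0, 0]}, {"dp": [0, -0.037, 0], "rotation": [0, 0, 0]}, {"dp": [0, 0, 0], "rotation": [0, 0, 0]}]'

```text
t: 24.7
eef_pos: [0.3946, 0.2909, 0.3738]
ee_rot: [-3.141, 0.001, -0.032]
force: [-0.4, -0.8, -1.6]
width: 0.016
gripper_force: 50.0
```

```bash
python3 -c "
from h import *
go([.391,.2895,.232],down(-1.8))"
```

```text
rot first [-0.06  0.05 -0.04] then dp(mm) [ -3.5   1.5 141.8] | dp in start frame [ -3.4   1.6 141.8]
```

carry_out --commands '[{"dp": [-0.0035, 0.0015, 0.04], "rotation": [0, 0, 0]}, {"dp": [0, 0, 0.05], "rotation": [0, 0, 0]}, {"dp": [0, 0, 0.04], "rotation": [0, 0, 0]}, {"dp": [0, 0, 0.01], "rotation": [0, 0, 0]}, {"dp": [0, 0, 0], "rotation": [0, 0, 0]}, {"dp": [0, 0, 0], "rotation": [0, 0, 0]}]'

```text
t: 25.45
eef_pos: [0.3921, 0.2885, 0.2348]
ee_rot: [-3.138, -0.001, -0.035]
force: [-0.6, 0.5, -0.8]
width: 0.0154
gripper_force: 50.0
```

```bash
python3 -c "
from h import *
go([.4635,.2876,.2315],down(-1.8))
im,d=vision.grab_frame('side'); W=cloud('side',d); s=readout.get_state(); Rp=R.from_euler('xyz',s['ee_rot']).as_matrix()@F; o0=np.array(s['eef_pos'])-Rp@np.array([0,0,H])/1000
K=(W-o0)@Rp*1000
for a,b in((-40,-20),(-70,-50),(-100,-80),(-116,-100)):
  m=(abs(K[...,0])<14)&(abs(K[...,1])<14)&(K[...,2]>a)&(K[...,2]<b); print(a,m.sum(),np.median(K[m],0).round(1))
cv2.imwrite('pics/s6.png',cv2.resize(im[90:240,160:320],None,fx=4,fy=4,interpolation=2)[...,::-1])"
```

```text
rot first [-0.18 -0.04 -0.21] then dp(mm) [71.4 -1.3  3.3] | dp in start frame [71.4 -1.6  3.4]
-40 19 [  0.2  -0.8 -28.7]
-70 19 [  0.1   0.3 -61.2]
-100 16 [ -0.1  -1.5 -89.2]
-116 13 [   0.9   -0.6 -105.7]
```

View pics/s6.png

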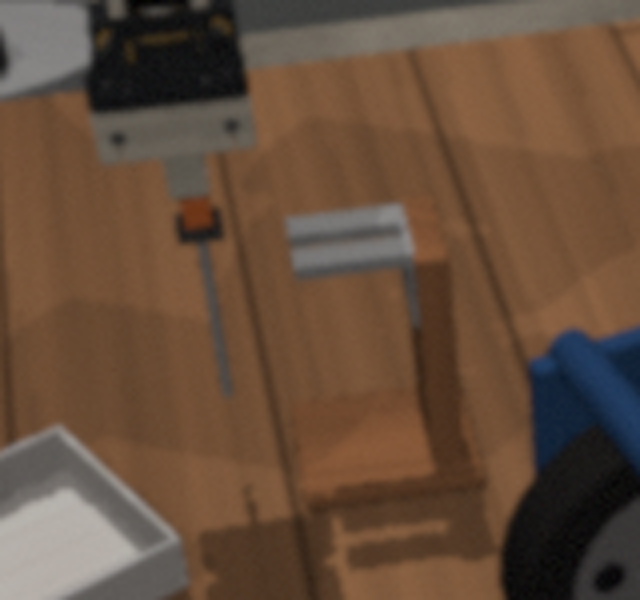

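The pick hangs straight in the gripper, with the fork (px about 235-260, 145-155) ahead on +x and the slot empty. I insert it.

carry_out --commands '[{"dp": [0.02, -0.001, 0.001], "rotation": [0, 0, 0]}, {"dp": [0.015, 0, 0], "rotation": [0, 0, 0]}, {"dp": [0.015, 0, 0], "rotation": [0, 0, 0]}, {"dp": [0.012, 0, 0], "rotation": [0, 0, 0]}, {"dp": [0.009, 0, 0], "rotation": [0, 0, 0]}, {"dp": [0, 0, 0], "rotation": [0, 0, 0]}]'

```text
t: 26.25
eef_pos: [0.4628, 0.2862, 0.2313]
ee_rot: [-3.141, 0.002, -0.036]
force: [0.8, -0.4, -0.5]
width: 0.0159
gripper_force: 50.0
```

carry_out --commands '[{"dp": [0, 0, 0.004], "rotation": [0, 0, 0]}, {"dp": [0, 0, 0.004], "rotation": [0, 0, 0]}, {"dp": [0, 0, 0.002], "rotation": [0, 0, 0]}, {"dp": [0, 0, 0], "rotation": [0, 0, 0]}]'

```text
t: 26.75
eef_pos: [0.4621, 0.2863, 0.2215]
ee_rot: [-3.141, 0.002, -0.035]
force: [0.2, 0.3, 0.5]
width: 0.0158
gripper_force: 50.0
```

```bash
python3 -c "
from h import *
s=readout.get_state();print(s['eef_pos'],s['force']);go([.4635,.2876,.2187],down(-1.8))"
```

```text
[0.46207667 0.28633349 0.22148528] [0.245211   0.29123928 0.53961521]
rot first [-0.03  0.09 -0.2 ] then dp(mm) [ 1.4 -1.3  2.8] | dp in start frame [ 1.4 -1.3  2.8]
```

carry_out --commands '[{"dp": [0, 0, 0.001], "rotation": [0, 0, 0]}, {"dp": [0, 0, 0.001], "rotation": [0, 0, 0]}, {"dp": [0, 0, 0], "rotation": [0, 0, 0]}]'

```text
t: 27.12
eef_pos: [0.4623, 0.2863, 0.2196]
ee_rot: [-3.141, 0.001, -0.035]
force: [-0.8, -0.3, -1.2]
width: 0.0156
gripper_force: 50.0
```

carry_out --commands '[{"dp": [0, 0, 0], "rotation": [0, 0, 0]}, {"dp": [0, 0, 0], "rotation": [0, 0, 0]}, {"dp": [0, 0, 0], "rotation": [0, 0, 0]}, {"dp": [0, 0, 0], "rotation": [0, 0, 0]}, {"dp": [0, 0, 0], "rotation": [0, 0, 0]}, {"dp": [0, 0, 0], "rotation": [0, 0, 0]}]' --grip 0.06

```text
t: 27.88
eef_pos: [0.4623, 0.2863, 0.2196]
ee_rot: [-3.141, 0.001, -0.035]
force: [-0.0, -0.9, 0.2]
width: 0.0596
gripper_force: 0.0
```

carry_out --commands '[{"dp": [0, 0, -0.02], "rotation": [0, 0, 0]}, {"dp": [0, 0, -0.04], "rotation": [0, 0, 0]}, {"dp": [0, 0, -0.04], "rotation": [0, 0, 0]}, {"dp": [-0.05, 0, -0.02], "rotation": [0, 0, 0]}, {"dp": [-0.05, -0.03, 0], "rotation": [0, 0, 0]}, {"dp": [0, -0.05, 0], "rotation": [0, 0, 0]}, {"dp": [0, -0.05, 0], "rotation": [0, 0, 0]}, {"dp": [0, 0, 0], "rotation": [0, 0, 0]}]'

```text
t: 28.88
eef_pos: [0.3666, 0.4223, 0.3386]
ee_rot: [3.141, 0.002, -0.033]
force: [-1.1, -0.9, 0.4]
width: 0.0601
gripper_force: 0.0
```

```bash
python3 a.py | grep -v "{"; python3 -c "
import cv2; a=cv2.imread('pics/side0.png'); cv2.imwrite('pics/final.png',a)"
```

```text
stand 0.66 [254. 321.] 9928 [ 0.575 -0.006  0.04 ] [ 0.491 -0.083  0.004] [0.684 0.078 0.223]
pick 0.7 [140. 236.] 355 [0.462 0.281 0.191] [0.451 0.275 0.001] [0.476 0.617 0.244]
pick 0.41 [171. 348.] 1270 [0.696 0.205 0.121] [0.669 0.191 0.036] [0.726 0.23  0.201]
rack 0.91 [193. 261.] 2121 [0.496 0.266 0.016] [0.432 0.238 0.002] [0.535 0.353 0.163]
tray 0.85 [238. 429.] 3641 [0.846 0.044 0.008] [ 0.752 -0.053  0.001] [0.928 0.128 0.038]
tray 0.78 [229. 164.] 3278 [0.257 0.236 0.009] [0.178 0.138 0.002] [0.342 0.311 0.038]
tray 0.6 [398. 300.] 6665 [ 0.468 -0.271  0.006] [ 0.394 -0.355  0.002] [ 0.545 -0.194  0.038]
bottle 0.66 [167. 350.] 1267 [0.696 0.206 0.122] [0.67  0.192 0.037] [0.726 0.231 0.202]
tin 0.73 [333. 433.] 1626 [ 0.73  -0.228  0.057] [ 0.702 -0.249  0.003] [ 0.768 -0.183  0.063]
screwdriver 0.66 [292. 248.] 498 [ 0.417 -0.028  0.024] [ 0.396 -0.071  0.01 ] [0.433 0.101 0.029]
stand 0.89 [228. 325.] 6228 [0.573 0.004 0.015] [ 0.491 -0.086  0.008] [0.688 0.087 0.224]
stand 0.41 [272. 203.] 2137 [0.49  0.268 0.017] [0.433 0.235 0.008] [0.533 0.324 0.164]
pick 0.71 [28
[... 660 characters left out ...]
009] [ 0.5   -0.294  0.005] [ 0.527 -0.262  0.013]
screwdriver 0.86 [304. 332.] 575 [ 0.417 -0.014  0.023] [ 0.395 -0.071  0.012] [0.436 0.111 0.029]
        0.33372684]), 'qd': array([ 0.0001978 ,  0.00187591,  0.0015519 , -0.00199098,  0.00020653,
        0.00156498]), 'joint_efforts': array([-2.33620562e-02, -4.03361142e+01,  3.04575992e+01,  7.23422483e+00,
        6.00240589e-02,  1.76888580e-04]), 'eef_pos': array([0.36708718, 0.41966846, 0.3398596 ]), 'ee_rot': array([-3.14085550e+00,  1.33785443e-03, -3.51239243e-02]), 'force': array([ 0.69423369,  0.44263407, -0.21770121]), 'moment': array([-0.04181921, -0.04176054,  0.00080387]), 'gripper_force': 0.0, 'width': 0.060247557497720636}
```

View pics/final.png

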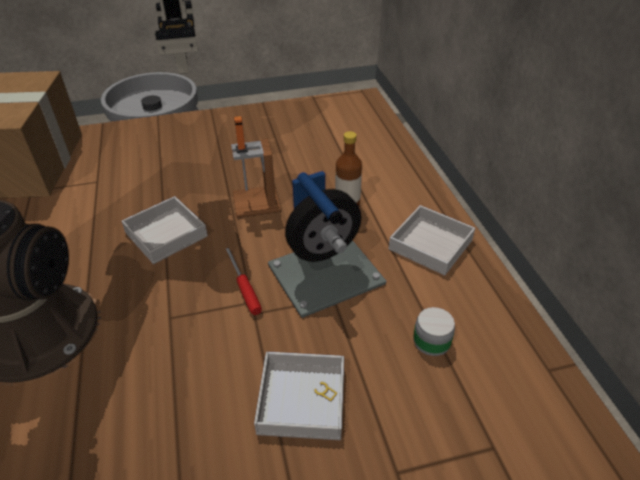

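The final picture shows the ring flat in the right-hand tray (325,390), the pick hanging in the fork (238,143), an empty groove on the axle, and the bystanders where they were.

```bash
python3 -c "
from station import arm
print(arm.job_done())"
```

```text
the job is handed in; nothing more can be done
None
```

The ring is pried off and lying in the right-hand tray, the pick is back in the rack's fork hook down, the bottle, tin and screwdriver were not moved, and the job is handed in.

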